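# Lock the battery hatch of the office backup unit

### The job

The battery hatch of the grey backup unit on the desk has been put back, but one of its two slotted quarter-turn fasteners is still open (its slot runs across the hatch; the locked one's slot runs along it). Take the red-handled blade key out of its wooden stand, seat it in the open fastener's slot, push the spring-loaded fastener in gently and turn it a quarter turn clockwise to its locked position; then stand the key back in the stand, pushed home, and let go. Turn the fastener only with the key, do not force it or lean on the unit, leave the fastener that is already locked alone and do not disturb the other things on the desk.

Things in the scene. Friction and masses are not known exactly. Their poses are not given: they have to be found in the camera images.
- case: Battery backup unit, fixed: grey box 150 mm (its x) by 210 mm (its y) by 60 mm high, origin at the centre of its underside. Its flat top (z = 60 mm) is the hatch, longer along y, with two round wells 34 mm in diameter, 36 mm deep, at (0, -55 mm) and (0, +55 mm), each with an orange rim and a brass fastener in it. Either well may hold the open one.
- open_bezel: Orange rim, 39 mm across, 1 mm high, of the well with the OPEN fastener. Origin on the well's axis at the level of the hatch face; axes parallel to the case's. The fastener in it is a brass disc 26 mm in diameter with a straight slot 5 mm wide and 5 mm deep right across. Its top lies 1 to 15 mm below the hatch face: this is not measured and must be felt.
- well_mouth (a point): The same point as open_bezel's origin. The fastener below it can be pushed 4 mm down against a spring: 4 N starts it, 9 N pushes it 3 mm, 10.5 N pushes it 4 mm to a solid stop. It turns beyond about 0.2 rad only while pushed in by more than 3 mm; past 1.37 rad it springs up again when let go, and so is locked. More than 25 N between key and fastener damages it.
- fastener (a joint): Angle of the open fastener, rad: 0 = open, slot along the case's x; grows clockwise seen from above to 1.57 = a full quarter turn, slot along the case's y, locked (it counts from 1.40); a solid stop follows at 1.75. Turning takes about 0.05 N m; the loose blade has some 0.13 rad of play in the slot either way. Starts between 0 and 0.12.
- locked_fastener: The other, already locked fastener in its orange rim, a look-alike with its slot along the case's y; origin on its axis at the level of the hatch face. Not to be touched.
- key: Blade key, 83 mm tall, about 80 g, loose, upright in its stand. Origin at the centre of the blade's lower edge, z up along the key. Steel blade 18 mm wide (x), 2.6 mm thick (y), from z = 0 to 35 mm; above it a red block handle 30 mm (x) by 14 mm (y), z = 35 to 83 mm, whose underside is a shoulder. The same when turned half round about z.
- key_stand: Wooden block fixed to the desk, 70 mm (x) by 56 mm (y) by 45 mm high, origin at the centre of its underside; in the middle of its top an upright pocket 22 mm (x) by 6 mm (y), 38 mm deep. The key stands with its blade in the pocket and its shoulder on the block's top (key origin 10 mm above the stand's origin, axes parallel).
- battery_a: Bystander: upright battery cell 34 mm in diameter, 61 mm tall, origin under its centre.
- battery_b: Bystander: a second such battery cell.
- stapler: Bystander: blue and black stapler, 130 by 34 by 50 mm, origin under its centre.
- eraser: Bystander: white eraser, 55 by 22 by 12 mm, origin under its centre.
- mug: Bystander: white mug, 82 mm across, 95 mm tall, origin under its centre.
- pen_cup: Bystander: dark steel cup, 76 mm across, 100 mm tall, origin under its centre.
- tape: Bystander: tape dispenser 140 by 55 by 84 mm, origin under its centre.
- paperweight: Bystander: green glass paperweight, 68 mm across, 40 mm tall, origin under its centre.

How it is judged:
By the outcome, as a careful person would: the job done as asked, in the order asked, and still so for the second after the job is handed in, with the robot touching nothing.
It also fails if it takes over 69 s, if anything falls off the work surface, if the arm or the gripper's body presses on something with over 40 N, if the wrist force passes 120 N, or if a joint passes its speed limit or range.

### The arm

A 6-joint arm with a two-finger parallel gripper is mounted at the origin on the work surface. World frame = base frame: x ahead of the robot, y to its left, z up, the work surface at z = 0. Lengths are in m, angles in rad, forces in N, time in s.
With the tool pointing down it reaches from about 0.3 to 1 m from the base axis. Payload 5.1 kg.
Tool frame: the origin (TCP) lies where the fingers leave the gripper's body, on its centre line; the fingertips stand 78 mm ahead of it and the grasp point (between the pads) lies 59 mm ahead of it; z points along the fingers, y is the line along which they close (so a half turn about z gives the same grasp; the last joint's range is limited). The gripper opens to 95 mm and grips with 3 to 60 N. Pads are 20 mm wide; open, the fingers measure 119 mm over their backs; the gripper's body (75 mm by 180 mm) begins 59 mm behind the grasp point.
Start: joints at [-1.256, 0.124, 1.65, -0, 1.367, -0.083], TCP at [0.252, -0.599, 0.292] pointing down, gripper open.
Joint ranges: [-2.61, 2.61], [-1.02, 2.33], [0.03, 2.71], [-1.35, 4.49], [0.32, 2.68], [-2.91, 2.91]. Speed limits (rad/s): [2.57, 2.57, 3.14, 3.14, 3.14, 3.14].

### API

Orientations are given as a rotation vector (axis times angle).
In Python, from station import manip gives the robot as it stands. Calls block until the motion is done:
- manip.movep(position, orientation): joint-space move of the TCP to a pose.
- manip.servo_line(position, attitude=None, max_speed=0.15, guard=None): straight line of the TCP; attitude=None keeps the orientation; max_speed is the mean speed in m/s. With guard (N) it stops when the force on the tool has changed by that much, and returns True; else False.
- manip.move_j(angles): joint-space move.
- manip.move_gripper(opening, strength=None): finger opening in m; strength is the grip in N (None keeps the last); returns when the fingers have stopped.
- manip.dwell(seconds).
- manip.solve_ik(position, orientation): joint angles nearest the present ones, or None.
- manip.grab_frame(name): name is "side" or "top" or "wrist"; returns the picture (400x640x3 uint8, blue, green, red); there is no depth.
- manip.camera_model(name): a dict with "fov_y" (degrees; the focal length in pixels is half the picture's height over the tangent of half this angle, whatever the lens; pixels are square), "cx", "cy" (the principal point, pixels), "R" (3x3) and "t" (3): a world point X has camera coordinates R X + t. Camera axes: x right, y down, z forward; pixel columns grow to the right and rows downward; lengths in m; the calibration is good to about 2 mm. A picture is of the moment at which its call begins: read the wrist's pose just before it. camera_model takes no time and is no camera call; for the wrist camera it gives the pose at the moment of the call.
A pose or a line that the arm cannot do raises manip.Unreachable and nothing moves.
- manip.job_done(): hands the job in; it is judged then, once.
Readings, each from a call of its own:
- manip.read_t(): time.
- manip.read_joints(): joint angles.
- manip.read_joint_vel(): joint speeds.
- manip.read_joint_efforts(): joint torques, N m.
- manip.read_eef_pos(): TCP position.
- manip.read_tool_rot(): TCP orientation.
- manip.read_ft_force(): force on the tool from outside, world axes, zero at the start.
- manip.read_ft_torque(): the same for the moment, N m.
- manip.read_opening(): finger opening in m.
- manip.read_grasp_force(): force on a finger pad.
Only numpy, scipy, OpenCV 4.12 (cv2) and the standard library are available. Lean on these libraries where they do the work, as an engineer would, in place of code of your own. Each camera call takes 0.05 s, during which the arm holds its last target. There are 200 camera calls.

## Working session

There is one attempt and no reset: what is moved stays moved. The work goes in short steps, each a Python script; the robot and the scene stay as the last script left them, time stands still between calls to the robot, and variables do not carry over. Pictures are saved under pics/ and viewed, at most 10 in all, crops included, and the job is handed in when it is done.

```bash
ls; mkdir -p pics
python3 - <<'E'
from station import manip
import cv2
for n in("top","side"):
    im=manip.grab_frame(n); cv2.imwrite(f"pics/{n}0.png",im)
    c=manip.camera_model(n); print(n,c)
print(manip.read_t(),manip.read_tool_rot())
E
```

```text
pics
top {'fov_y': 57.83079748162772, 'cx': 313.62168713313383, 'cy': 201.6930488196501, 'R': array([[ 0.02434192, -0.99970164, -0.00202538],
       [-0.97924612, -0.02343598, -0.20131518],
       [ 0.20120764,  0.00688374, -0.97952442]]), 't': array([-0.04625728,  0.53828947,  0.91935614])}
side {'fov_y': 45.45125827817496, 'cx': 319.63430463316155, 'cy': 202.1752635435551, 'R': array([[-9.72636783e-01, -2.32330984e-01, -5.46287793e-05],
       [-1.62263947e-01,  6.79474467e-01, -7.15531174e-01],
       [ 1.66277181e-01, -6.95943075e-01, -6.98580801e-01]]), 't': array([0.50542901, 0.15315542, 0.96550084])}
0.1 [-3.07780390e+00 -6.20472089e-01  3.76759898e-04]
```

View pics/top0.png

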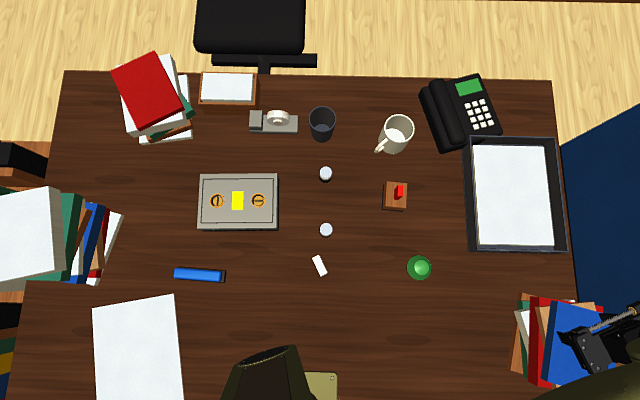

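View pics/side0.png

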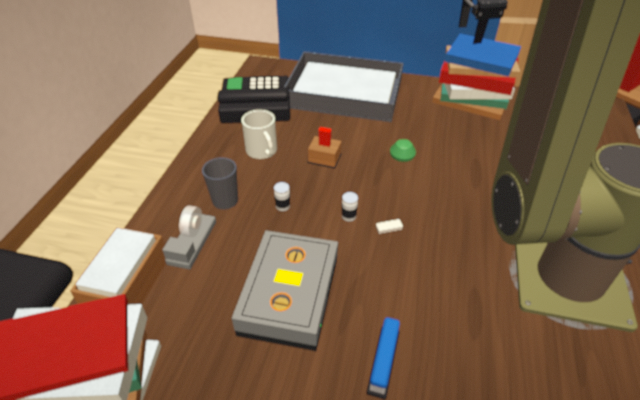

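```bash
cat > h.py <<'E'
from station import manip
import cv2, numpy as np
from scipy.spatial.transform import Rotation as Ro
def f(c): return 200/np.tan(np.radians(c["fov_y"])/2)
def onplane(c,uv,z):
    uv=np.atleast_2d(uv).astype(float); R,t=np.array(c["R"]),np.array(c["t"])
    d=np.c_[(uv[:,0]-c["cx"])/f(c),(uv[:,1]-c["cy"])/f(c),np.ones(len(uv))]@R
    o=-R.T@t
    return o+d*((z-o[2])/d[:,2])[:,None]
def proj(c,X):
    p=np.atleast_2d(X)@np.array(c["R"]).T+np.array(c["t"]); return np.c_[c["cx"]+f(c)*p[:,0]/p[:,2],c["cy"]+f(c)*p[:,1]/p[:,2]]
def mask(im,lo,hi): return cv2.inRange(cv2.cvtColor(im,cv2.COLOR_BGR2HSV),lo,hi)
def blobs(m,amin=20):
    cs,_=cv2.findContours(m,cv2.RETR_EXTERNAL,cv2.CHAIN_APPROX_NONE)
    return sorted([c for c in cs if cv2.contourArea(c)>=amin],key=cv2.contourArea,reverse=True)
def rot(yaw): # tool down; tool y axis (closing line) along (cos yaw, sin yaw)
    y=np.array([np.cos(yaw),np.sin(yaw),0]); z=np.array([0,0,-1.]); x=np.cross(y,z)
    return Ro.from_matrix(np.c_[x,y,z]).as_rotvec()
E
python3 - <<'E'
from h import *
im=cv2.imread("pics/top0.png"); c=manip.camera_model("top")
sd=cv2.imread("pics/side0.png"); cs=manip.camera_model("side")
for nm,i,cc,bx in(("top",im,c,(370,170,430,220)),("side",sd,cs,(300,120,350,170))):
    x0,y0,x1,y1=bx
    s=i[y0:y1,x0:x1]
    for l,lo,hi,z in(("red",(0,200,120),(4,255,255),.093),("wood",(5,60,110),(20,230,255),.045)):
        for b in blobs(mask(s,lo,hi))[:2]:
            r=cv2.minAreaRect(b); p=np.array(r[0])+[x0,y0]; print(nm,l,cv2.contourArea(b),p,r[1:],onplane(cc,p,z))
for nm,i,cc in(("top",im,c),("side",sd,cs)):
    for b in blobs(mask(i,(8,150,150),(22,255,255)),15):
        e=cv2.minAreaRect(b); 
        if 150<e[0][0]<350 and 150<e[0][1]<320: print(nm,"orange",e,onplane(cc,e[0],.061))
big=np.hstack([cv2.resize(im[165:235,190:290],(400,280),interpolation=cv2.INTER_CUBIC),cv2.resize(sd[230:330,230:345],(322,280),interpolation=cv2.INTER_CUBIC)])
big=np.vstack([big,np.hstack([cv2.resize(im[165:225,370:430],(280,280),interpolation=2),cv2.resize(sd[120:170,300:350],(280,280),interpolation=2),np.zeros((280,162,3),np.uint8)])])
cv2.imwrite("pics/z0.png",big)
E
```

```text
top red 48.5 [399.5 190.5] ((11.0, 5.0), 90.0) [[ 0.56639042 -0.25580063  0.093     ]]
top wood 486.5 [395.98965454 194.17586136] ((21.139928817749023, 25.602802276611328), 3.3664608001708984) [[ 0.56754562 -0.25730432  0.045     ]]
side red 158.0 [324.5 135.5] ((11.0, 17.0), 0.0) [[ 0.56257066 -0.2303424   0.093     ]]
side wood 2215.5 [324.5 144.5] ((49.0, 49.0), 90.0) [[ 0.56836283 -0.25690319  0.045     ]]
top orange ((257.5, 199.5), (13.0, 13.0), 90.0) [[0.54035105 0.11702547 0.061     ]]
top orange ((216.5, 200.5), (13.0, 13.0), 90.0) [[0.53499456 0.22658368 0.061     ]]
side orange ((282.7743225097656, 303.11505126953125), (12.981948852539062, 19.096633911132812), 41.18592071533203) [[0.53208764 0.23060826 0.061     ]]
side orange ((295.10589599609375, 255.37644958496094), (11.811261177062988, 18.253767013549805), 85.60128784179688) [[0.54001507 0.12013316 0.061     ]]
side orange ((321.4945373535156, 161.05206298828125), (23.501733779907227, 4.292076110839844), 6.009006023406982) [[ 0.55623461 -0.1722156   0.061     ]]
side orange ((325.4177551269531, 150.24172973632812), (10.641225814819336, 31.76532745361328), 79.04593658447266) [[ 0.55643252 -0.21473335  0.061     ]]
```

View pics/z0.png

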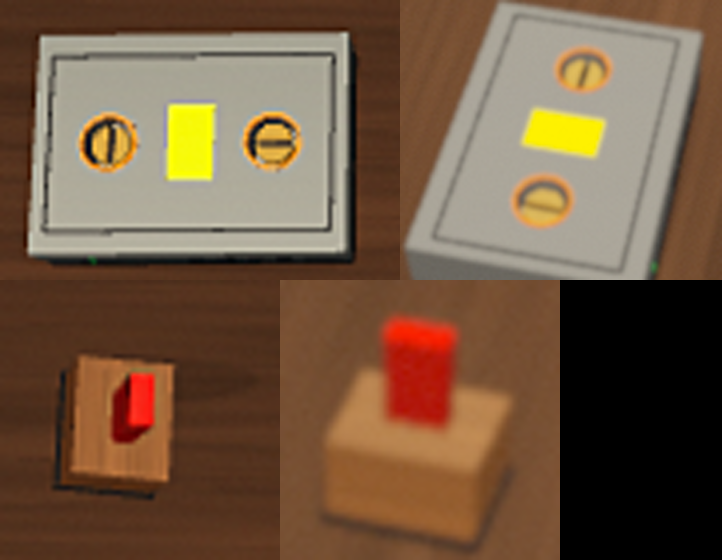

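Run:
```python
from h import *
for y0 in(np.pi/2,-np.pi/2):
    for p,y in(((.5675,-.257,.25),y0),((.534,.228,.2),y0),((.534,.228,.2),y0-1.57),((.534,.228,.2),y0-1.75)):
        q=manip.solve_ik(p,rot(y)); print(round(y,2),None if q is None else np.round(q,2))
```

```text
1.57 [-0.51  0.09  1.75  0.    1.29 -2.08]
1.57 [ 0.31  0.05  1.89 -0.    1.2  -1.26]
0.0 [0.31 0.05 1.89 0.   1.2  0.31]
-0.18 [ 0.31  0.05  1.89 -0.    1.2   0.49]
-1.57 [-0.51  0.09  1.75 -0.    1.29  1.06]
-1.57 [ 0.31  0.05  1.89 -0.    1.2   1.88]
-3.14 [ 0.31  0.05  1.89  0.    1.2  -2.83]
-3.32 [ 0.31  0.05  1.89 -0.    1.2  -2.65]
```

Run:
```python
from h import *
import pickle
out={}
for n,p in(("case",(.50,.228,.26)),("stand",(.53,-.257,.26))):
    manip.movep(p,rot(np.pi/2)); manip.dwell(.3)
    c=manip.camera_model("wrist"); im=manip.grab_frame("wrist"); cv2.imwrite(f"pics/w_{n}.png",im)
    out[n]=c; print(manip.read_t(),manip.read_eef_pos(), c["fov_y"],-np.array(c["R"]).T@c["t"],np.array(c["R"])[2])
    for X in((.534,.228,.06),(.5675,-.257,.045)): print(proj(c,X))
pickle.dump(out,open("cams.pkl","wb"))
cv2.imwrite("pics/w0.png",np.vstack([cv2.resize(cv2.imread(f"pics/w_{n}.png"),(480,300)) for n in out]))
```

```text
3.4833 [0.50009121 0.22787085 0.25999385] 64.26676726301476 [0.42768838 0.22695663 0.35399878] [ 0.25518595 -0.00149593 -0.96689084]
[[321.41516607 223.59292279]]
[[-139.3981195  249.0420985]]
5.6 [ 0.5301813  -0.25656935  0.26004289] 64.26676726301476 [ 0.45779116 -0.25736362  0.35403294] [ 0.25524968 -0.00110929 -0.96687454]
[[829.91447525 194.09767134]]
[[320.54190245 221.69735242]]
```

View pics/w0.png

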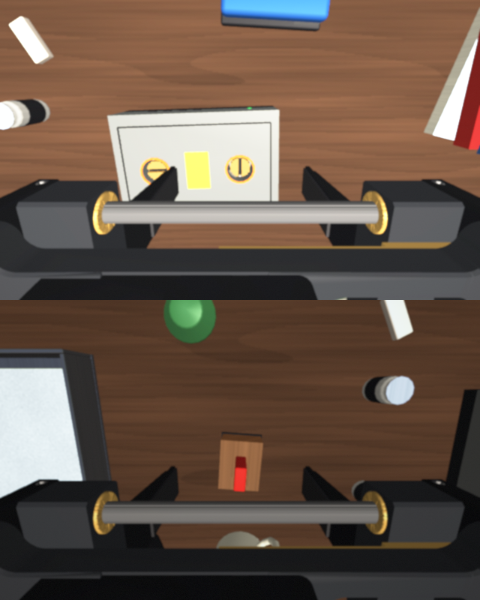

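Run:
```python
from h import *
import pickle
C=pickle.load(open("cams.pkl","rb"))
im=cv2.imread("pics/w_case.png");c=C["case"]
P=[]
for b in blobs(mask(im,(8,150,120),(22,255,255)),60):
    (x,y),s,a=cv2.minAreaRect(b)
    if 160<x<380 and 180<y<260:
        ctr=b.reshape(-1,2); w=onplane(c,ctr,.061); 
        (u,v),r=cv2.minEnclosingCircle(np.float32(w[:,:2]*1000)); e=cv2.fitEllipse(np.float32(w[:,:2]*1000)); P.append(np.array(e[0]))
        print("rim",(x,y),s,"circ",u,v,r,"ell",e)
d=P[0]-P[1] if P[0][1]>P[1][1] else P[1]-P[0]
print("spacing",np.hypot(*d),"yaw deg",np.degrees(np.arctan2(-d[0],d[1])))
for hue in((0,0,110),):
    m=mask(im,(0,0,110),(180,60,255)); m[:140]=0; m[275:]=0; m[:,:130]=0;m[:,390:]=0
    b=blobs(m)[0]; w=onplane(c,b.reshape(-1,2),.06)*1000; print("case bbox",w.min(0),w.max(0))
im=cv2.imread("pics/w_stand.png");c=C["stand"]
def show(l,m,z):
    b=blobs(m,50)[0]; w=onplane(c,b.reshape(-1,2),z)[:,:2]*1000
    r=cv2.minAreaRect(np.float32(w)); print(l,r,cv2.boundingRect(b))
sub=im[170:270,280:360]; hsv=cv2.cvtColor(sub,cv2.COLOR_BGR2HSV)
for k in range(32,98,5): print([tuple(hsv[k,j]) for j in (20,40)])
cv2.imwrite("pics/z1.png",np.hstack([cv2.resize(sub,(400,500),interpolation=0),cv2.resize(cv2.imread("pics/w_case.png")[190:260,280:360],(400,500),interpolation=0)]))
```

```text
Traceback (most recent call last):
IndexError: list index out of range
```

Run:
```python
from h import *
im=cv2.imread("pics/w_case.png");hsv=cv2.cvtColor(im,cv2.COLOR_BGR2HSV)
print(hsv[224,296:346].tolist())
s=cv2.cvtColor(cv2.imread("pics/w_stand.png"),cv2.COLOR_BGR2HSV)
print(s[185:265:4,320].tolist()); print(s[200,284:360:4].tolist())
sub=cv2.imread("pics/w_stand.png")[170:270,280:360]
cv2.imwrite("pics/z1.png",np.hstack([cv2.resize(sub,(400,500),interpolation=0),cv2.resize(im[190:260,284:356],(400,500),interpolation=0)]))
```

```text
[[30, 8, 236], [26, 8, 236], [19, 17, 242], [20, 50, 254], [25, 99, 255], [25, 139, 255], [19, 144, 255], [11, 112, 200], [13, 32, 113], [19, 28, 101], [18, 104, 164], [21, 128, 241], [26, 116, 255], [27, 110, 254], [27, 110, 254], [27, 109, 254], [27, 110, 254], [27, 109, 254], [27, 109, 254], [27, 109, 254], [26, 115, 255], [22, 126, 244], [19, 113, 179], [16, 53, 105], [11, 30, 92], [18, 110, 169], [22, 128, 246], [26, 115, 255], [27, 109, 254], [27, 109, 254], [27, 110, 254], [27, 110, 254], [27, 110, 254], [27, 110, 254], [27, 110, 254], [25, 116, 255], [21, 124, 239], [19, 100, 166], [23, 30, 101], [12, 38, 102], [13, 136, 195], [20, 158, 255], [25, 140, 255], [25, 97, 255], [20, 47, 253], [19, 18, 243], [30, 8, 237], [30, 8, 236], [26, 9, 237], [30, 8, 236]]
[[13, 164, 84], [13, 139, 150], [13, 139, 158], [13, 140, 159], [13, 140, 159], [13, 139, 158], [4, 184, 115], [1, 217, 108], [1, 220, 108], [1, 218, 110], [1, 207, 233], [1, 202, 242], [1, 205, 242], [1, 205, 242], [1, 205, 242], [1, 207, 242], [1, 209, 242], [1, 209, 239], [12, 135, 87], [12, 132, 85]]
[[12, 127, 88], [11, 133, 88], [12, 134, 97], [13, 139, 154], [13, 139, 161], [13, 140, 155], [13, 139, 152], [13, 138, 152], [13, 139, 152], [13, 140, 159], [13, 139, 162], [13, 138, 166], [13, 138, 151], [13, 139, 156], [13, 138, 157], [13, 138, 151], [13, 137, 151], [12, 136, 94], [12, 133, 94]]
```

View pics/z1.png

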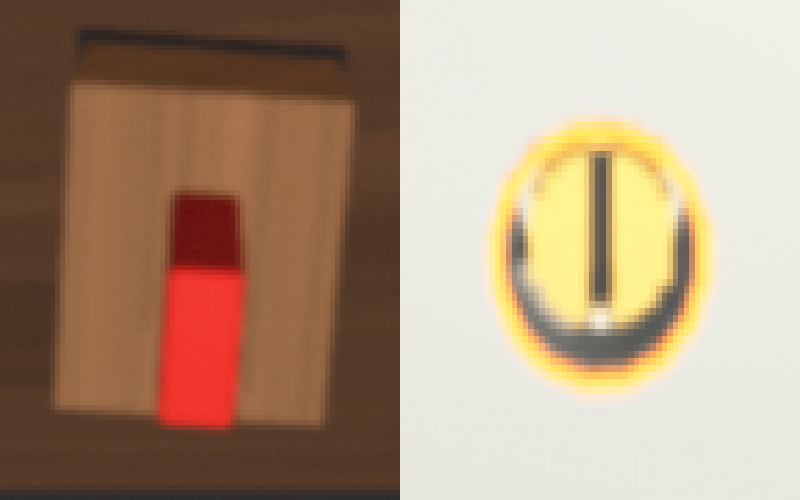

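Run:
```python
from h import *
import pickle
C=pickle.load(open("cams.pkl","rb"))
im=cv2.imread("pics/w_case.png");c=C["case"]
m=mask(im,(5,55,60),(30,255,255)); m=cv2.morphologyEx(m,cv2.MORPH_CLOSE,np.ones((7,7)))
P=[]
for b in blobs(m,200):
    x,y,w_,h_=cv2.boundingRect(b)
    if 180<x<380 and 190<y<260 and not(250<x+w_/2<275):
        w=np.float32(onplane(c,b.reshape(-1,2),.061)[:,:2]*1000); e=cv2.fitEllipse(w); P.append(np.array(e[0])); print("rim",(x,y,w_,h_),e)
if len(P)>1:
    d=P[0]-P[1] if P[0][1]>P[1][1] else P[1]-P[0]
    print("spacing",np.hypot(*d),"yaw",np.degrees(np.arctan2(-d[0],d[1])))
# slot: dark pixels inside disc
g=cv2.cvtColor(im,cv2.COLOR_BGR2GRAY)[212:230,314:326].astype(float); wgt=np.clip(200-g,0,None)
u=314+(wgt*np.arange(12)).sum(1)/wgt.sum(1); v=np.arange(212,230)
w=onplane(c,np.c_[u,v],.052)[:,:2]*1000; k=np.polyfit(w[:,0],w[:,1],1); print("slot dir deg",np.degrees(np.arctan(k[0])),"y at mid",w.mean(0))
# case edges at z=.06: far edge line (top of picture)
m=mask(im,(0,0,120),(180,40,255)); cols=np.arange(190,365,5); v=[np.argmax(m[130:200,k]>0)+130 for k in cols]
w=onplane(c,np.c_[cols,v],.06)[:,:2]*1000; k=np.polyfit(w[:,1],w[:,0],1); print("near edge yaw",-np.degrees(np.arctan(k[0])),"x",w.mean(0),np.std(w[:,0]-np.polyval(k,w[:,1])))
im=cv2.imread("pics/w_stand.png");c=C["stand"]
def show(l,m,z):
    m[:170]=0;m[270:]=0;m[:,:280]=0;m[:,360:]=0
    b=max(blobs(m,50),key=cv2.contourArea); w=onplane(c,b.reshape(-1,2),z)[:,:2]*1000
    print(l,cv2.minAreaRect(np.float32(w)),cv2.boundingRect(b))
show("red",mask(im,(0,190,180),(4,255,255)),.093)
show("wood",mask(im,(0,110,125),(16,255,255))|mask(im,(0,180,90),(6,255,255)),.045)
```

```text
rim (300, 206, 40, 39) ((535.6552124023438, 226.07257080078125), (38.87828063964844, 39.40345001220703), 87.3407211303711)
rim (186, 210, 42, 38) ((536.2362060546875, 113.44573211669922), (30.156536102294922, 42.351417541503906), 36.87937927246094)
spacing 112.62833722289564 yaw 0.29556178010843337
slot dir deg -0.0614313686430602 y at mid [533.63356581 226.16732402]
near edge yaw 1.9056988010984028 x [460.80268483 185.23526144] 0.27140602208522446
red ((566.7567749023438, -257.8263244628906), (13.455681800842285, 29.083974838256836), 85.92204284667969) (312, 224, 17, 31)
wood ((568.4482421875, -257.9590148925781), (56.63006591796875, 73.1664047241211), 85.89663696289062) (291, 187, 60, 69)
```

Run:
```python
from h import *
y=np.radians(85.9); x0,y0=.567,-.2578
manip.move_gripper(.05)
manip.movep((x0,y0,.19),rot(y)); manip.servo_line((x0,y0,.131),max_speed=.1); manip.dwell(.2)
print(manip.read_ft_force(),manip.read_eef_pos())
manip.move_gripper(0,50); manip.dwell(.2)
print(manip.read_opening(),manip.read_grasp_force(),manip.read_ft_force(),manip.read_ft_torque())
print(manip.servo_line((x0,y0,.241),max_speed=.08)); manip.dwell(.2)
print(manip.read_opening(),manip.read_ft_force(),manip.read_ft_torque(),manip.read_t())
cv2.imwrite("pics/lift.png",manip.grab_frame("wrist")); c=manip.camera_model("wrist")
p=manip.read_eef_pos(); print(p,proj(c,[p+[0,0,-.121],p+[0,0,-.086],p+[0,0,-.038]]))
```

```text
[-0.69206542  0.27541787  0.4907196 ] [ 0.56751147 -0.25809058  0.13202697]
0.013779855124868446 49.99993622303009 [ 0.12751418 -0.05386949  1.00071772] [ 0.1845862  -0.1468335   0.02084279]
False
0.013432044287481217 [ 1.06191228  0.5993161  -0.35156832] [ 0.08877339 -0.16140435 -0.03141008] 10.4667
[ 0.56690318 -0.25774508  0.24064102] [[321.5402808  216.51019707]
 [321.77625758 235.00418725]
 [322.27765819 274.29999334]]
```

View pics/lift.png

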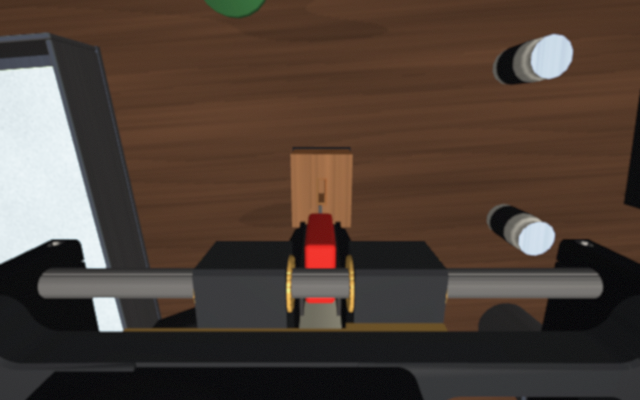

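Run:
```python
from h import *
import pickle
c=pickle.load(open("cams.pkl","rb"))["case"]
for v in(232,233,234): print(v,[(z,onplane(c,(320,v),z/1000)[0,0].round(4)) for z in(60,55,50,45)])
X,Y=.5357,.2261; r=rot(np.pi/2)
manip.movep((X,Y,.230),r)
manip.servo_line((X,Y,.121+.066),max_speed=.08); manip.dwell(.3)
print(manip.read_eef_pos(),manip.read_ft_force(),manip.read_t())
hit=manip.servo_line((X,Y,.121+.036),max_speed=.015,guard=2.5)
manip.dwell(.1)
print(hit,manip.read_eef_pos(),manip.read_ft_force(),manip.read_ft_torque(),manip.read_t())
```

```text
232 [(60, np.float64(0.5428)), (55, np.float64(0.5447)), (50, np.float64(0.5467)), (45, np.float64(0.5486))]
233 [(60, np.float64(0.5438)), (55, np.float64(0.5458)), (50, np.float64(0.5478)), (45, np.float64(0.5497))]
234 [(60, np.float64(0.5449)), (55, np.float64(0.5469)), (50, np.float64(0.5489)), (45, np.float64(0.5509))]
[0.53593986 0.22624042 0.18759529] [-0.51594409  0.36295601 -1.21931105] 13.275
True [0.53575119 0.22628697 0.16868973] [ 0.21264201 -0.05707917  4.2316716 ] [ 0.08944385 -0.23883811  0.01436225] 14.5917
```

Run:
```python
from h import *
X,Y=.5357,.2261; Z=.1687+.0022
manip.servo_line((X,Y,Z),max_speed=.02); manip.dwell(.2)
print(manip.read_eef_pos(),manip.read_ft_force())
for s in(1,-1):
    h=manip.servo_line((X,Y+s*.004,Z),max_speed=.008,guard=2.5)
    print(s,h,manip.read_eef_pos(),manip.read_ft_force())
    manip.servo_line((X,Y,Z),max_speed=.02); manip.dwell(.2)
print(manip.read_t())
```

```text
[0.53532155 0.22622426 0.17034955] [ 0.17154427  2.29373923 -0.91434819]
1 True [0.53510387 0.22876865 0.16987558] [ 0.70486928 -0.23849667 -0.31843791]
-1 True [0.53507185 0.226195   0.17006674] [ 0.51751753  0.88576564 -0.55978875]
16.75
```

Run:
```python
from h import *
X,Y=.5357,.2278; Z=.1705
manip.servo_line((X,Y,Z),max_speed=.02); manip.dwell(.3)
print(manip.read_eef_pos(),manip.read_ft_force())
for s in(1,-1):
    h=manip.servo_line((X,Y+s*.004,Z),max_speed=.008,guard=2.)
    print(s,h,manip.read_eef_pos(),manip.read_ft_force())
    manip.servo_line((X,Y,Z),max_speed=.02); manip.dwell(.3); print(manip.read_eef_pos(),manip.read_ft_force())
print(manip.read_t())
```

```text
[0.53569302 0.22770757 0.17045737] [-0.47459238 -0.29418645 -0.54499517]
1 True [0.53524218 0.22858899 0.169702  ] [-0.24436427  0.16196776 -1.19577344]
[0.53564169 0.22778347 0.17038461] [ 0.64494613  0.00273279 -0.53159045]
-1 True [0.53533498 0.2261442  0.16988097] [-0.53556705  1.47215191  0.07210588]
[0.53562961 0.22773483 0.1703504 ] [-0.16014777 -0.58676376 -1.08462951]
19.075
```

Run:
```python
from h import *
X,Y=.5357,.2274; r=rot(np.pi/2)
manip.servo_line((X,Y,.1695),r,max_speed=.02); manip.dwell(.2)
for z in(.1685,.1675,.1665,.1655,.1648):
    h=manip.servo_line((X,Y,z),r,max_speed=.015,guard=9); manip.dwell(.15)
    F=np.mean([manip.read_ft_force() for _ in range(5)],0); print(z,h,manip.read_eef_pos().round(4),F.round(2))
    if h or F[2]>10.3: break
print(manip.read_t())
```

```text
0.1685 False [0.5357 0.2274 0.1689] [-1.55 -0.45  3.93]
0.1675 False [0.5358 0.2275 0.1679] [-2.19 -0.54  5.73]
0.1665 False [0.5359 0.2274 0.1671] [-3.02 -1.29  5.65]
0.1655 False [0.5359 0.2275 0.1664] [-3.15 -1.68  6.79]
0.1648 False [0.5359 0.2275 0.1659] [-3.01 -1.43  8.03]
21.525
```

Run:
```python
from h import *
X,Y=.5357,.2274; r=rot(np.pi/2)
for z in(.1642,.1636,.1631,.1626):
    h=manip.servo_line((X,Y,z),r,max_speed=.015,guard=7); manip.dwell(.15)
    F=np.mean([manip.read_ft_force() for _ in range(5)],0); print(z,h,manip.read_eef_pos().round(4),F.round(2),manip.read_ft_torque().round(3))
    if h or F[2]>10.5: break
print(manip.read_t(),manip.read_opening())
```

```text
0.1642 False [0.5359 0.2275 0.1654] [-4.25 -1.47  9.06] [-0.235  0.749 -0.007]
0.1636 False [0.5359 0.2275 0.1652] [-4.83 -1.08 10.68] [-0.337  0.954 -0.013]
22.325 0.013891119370482865
```

Run:
```python
from h import *
X,Y,z=.5357,.2274,.1636
for a in(80,65,50,35,20,8,-2):
    manip.servo_line((X,Y,z),rot(np.radians(a)),max_speed=.05); manip.dwell(.1)
    F=np.mean([manip.read_ft_force() for _ in range(5)],0)
    print(a,z,manip.read_eef_pos().round(4),F.round(2),manip.read_ft_torque().round(3),round(manip.read_t(),2),Ro.from_rotvec(manip.read_tool_rot()).as_matrix()[:2,1].round(3))
    if np.hypot(F[0],F[1])>12 or F[2]>15 or F[2]<0: break
    z-=np.clip((10.8-F[2])*.0003,-.0006,.0006)
```

```text
80 0.1636 [0.5368 0.2276 0.1655] [-2.62 -1.19  9.74] [-0.162  0.307 -0.041] 22.75 [0.174 0.985]
65 0.16328217132078104 [0.5368 0.2274 0.1652] [-3.34 -2.15  9.8 ] [-0.422  0.422  0.047] 23.26 [0.422 0.906]
50 0.16298345569268097 [0.5368 0.2272 0.1652] [-3.08 -3.05 11.87] [-0.618  0.561  0.04 ] 23.77 [0.643 0.766]
35 0.163304251245111 [0.5367 0.2271 0.1652] [-2.47 -2.97 10.04] [-0.713  0.531  0.019] 24.27 [0.819 0.574]
20 0.16307495495337046 [0.5366 0.227  0.1652] [-3.18 -4.59 11.76] [-0.901  0.699  0.011] 24.78 [0.94  0.342]
8 0.16336267332827376 [0.5365 0.2269 0.1652] [-2.84 -3.22 10.05] [-0.807  0.697  0.056] 25.24 [0.99 0.14]
-2 0.16313731402469403 [0.5364 0.2269 0.1652] [-5.01 -4.89 12.18] [-0.953  0.913  0.058] 25.67 [ 0.999 -0.034]
```

Run:
```python
from h import *
X,Y,z=.5357,.2274,.1632
def st(l): print(l,manip.read_eef_pos().round(4),np.mean([manip.read_ft_force() for _ in range(5)],0).round(2),manip.read_ft_torque().round(3),round(manip.read_t(),2))
manip.servo_line((X,Y,z),rot(np.radians(-5)),max_speed=.05); manip.dwell(.1); st("turned")
manip.servo_line((X,Y,.1665),rot(np.radians(-5)),max_speed=.02); st("up a bit")
manip.servo_line((X,Y,.169),rot(np.radians(-1)),max_speed=.02); manip.dwell(.15);st("spring free")
manip.servo_line((X,Y,.180),max_speed=.03); st("out")
manip.servo_line((X,Y,.245),max_speed=.12)
for n in("top","side"): cv2.imwrite(f"pics/{n}1.png",manip.grab_frame(n))
c=manip.camera_model("wrist"); cv2.imwrite("pics/w1.png",manip.grab_frame("wrist")); st("high"); print(manip.read_opening())
cv2.imwrite("pics/chk.png",np.hstack([cv2.resize(cv2.imread("pics/side1.png")[230:330,230:345],(400,350),interpolation=2),cv2.resize(cv2.imread("pics/w1.png")[130:330,200:428],(400,350),interpolation=2)]))
```

```text
turned [0.5363 0.2269 0.1652] [-3.75 -2.95 12.11] [-0.929  0.947  0.006] 26.02
up a bit [0.5362 0.2268 0.1673] [-1.42 -4.16  6.06] [-0.711  0.32   0.064] 26.33
spring free [0.5363 0.2274 0.1693] [ 1.34 -0.91  1.83] [-0.168 -0.403  0.003] 26.76
out [0.5353 0.2274 0.1798] [-0.64  0.45 -0.48] [-0.002 -0.063  0.031] 27.27
high [0.5351 0.2272 0.2435] [ 0.6  -0.07 -1.13] [ 0.033 -0.099 -0.038] 28.12
0.014232990187411124
```

View pics/chk.png

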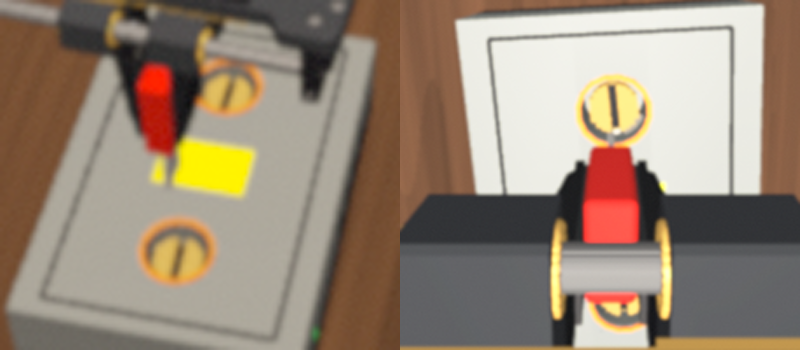

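Run:
```python
from h import *
im=cv2.imread("pics/w1.png"); c=manip.camera_model("wrist")
g=cv2.cvtColor(im,cv2.COLOR_BGR2GRAY)[181:201,315:330].astype(float); wgt=np.clip(190-g,0,None)
u=315+(wgt*np.arange(15)).sum(1)/wgt.sum(1); v=np.arange(181,201); print(u.round(1))
w=onplane(c,np.c_[u,v],.052)[:,:2]*1000; d=w[-1]-w[0]; k=np.polyfit(w[3:-3,1],w[3:-3,0],1); a=-np.degrees(np.arctan(k[0]))
print("slot yaw from world y (deg)",a,"mid",w.mean(0),"fastener",np.radians(90-a+2.0))
```

```text
[320.4 320.5 320.6 320.7 320.8 320.9 321.1 321.2 321.3 321.4 321.5 321.5
 321.6 321.7 321.8 321.9 322.2 322.3 322.3 322.3]
slot yaw from world y (deg) 4.604844907973645 mid [535.16743658 226.4758596 ] fastener 1.5253332066469478
```

Run:
```python
from h import *
for n in("lift","w1"):
    m=mask(cv2.imread(f"pics/{n}.png"),(0,190,60),(5,255,255)); m[:, :290]=0; m[:,350:]=0; b=blobs(m,80)
    print(n,[cv2.boundingRect(k) for k in b[:2]])
y=np.radians(85.9); x0,y0=.567,-.2578
manip.movep((x0,y0,.225),rot(y)); manip.servo_line((x0,y0,.171),max_speed=.08); manip.dwell(.3)
def st(l): print(l,manip.read_eef_pos().round(4),np.mean([manip.read_ft_force() for _ in range(5)],0).round(2),manip.read_ft_torque().round(3),round(manip.read_t(),2))
st("above")
h=manip.servo_line((x0,y0,.1325),max_speed=.025,guard=4); st(h)
cv2.imwrite("pics/ins.png",np.vstack([cv2.resize(manip.grab_frame("side")[90:190,260:390],(390,300),interpolation=2),cv2.resize(manip.grab_frame("wrist")[150:330,210:444],(390,300),interpolation=2)]))
```

```text
lift [(304, 214, 33, 54)]
w1 [(304, 215, 32, 53)]
above [ 0.5672 -0.2579  0.1716] [-0.85 -0.3  -0.72] [ 0.107 -0.152 -0.001] 31.25
False [ 0.5671 -0.2579  0.1327] [-0.39  0.68 -1.  ] [ 0.074 -0.143  0.012] 32.94
```

View pics/ins.png

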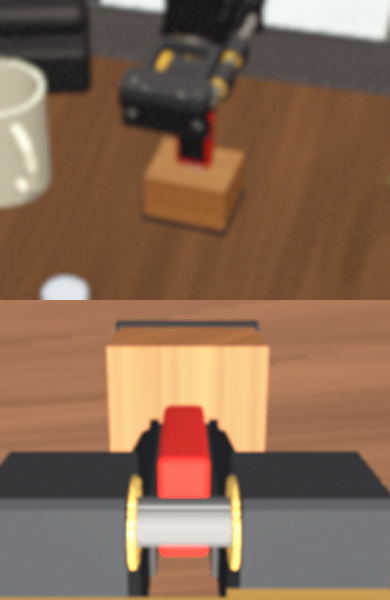

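In the pocket with no contact force, the handle is just above the block. I'll push it home with a guard, then release.

Run:
```python
from h import *
x0,y0=.567,-.2578
def st(l): print(l,manip.read_eef_pos().round(4),np.mean([manip.read_ft_force() for _ in range(5)],0).round(2),round(manip.read_t(),2))
h=manip.servo_line((x0,y0,.1275),max_speed=.012,guard=6); manip.dwell(.1); st(h)
z=manip.read_eef_pos()[2]
manip.move_gripper(.05); manip.dwell(.2); st("open")
manip.servo_line((x0,y0,.20),max_speed=.1)
manip.movep((.50,y0,.28),rot(np.radians(85.9))); manip.dwell(.3)
c=manip.camera_model("wrist"); im=manip.grab_frame("wrist"); s=manip.grab_frame("side"); t=manip.grab_frame("top")
u,v=proj(c,(.567,-.258,.06))[0].astype(int); print(u,v)
b=blobs(mask(im[:,280:360].copy(),(0,190,180),(4,255,255)),50)
print([cv2.minAreaRect(np.float32(onplane(c,k.reshape(-1,2)+[280,0],.093)[:,:2]*1000)) for k in b[:1]])
cv2.imwrite("pics/fin.png",np.hstack([cv2.resize(s,(480,300)),cv2.resize(s[120:170,300:350],(300,300),interpolation=2)])); st("end")
```

```text
True [ 0.5673 -0.2579  0.131 ] [-0.67 -0.61  5.07] 33.43
open [ 0.5665 -0.2575  0.1297] [ 0.31  0.28 -0.18] 34.43
324 247
[((562.55810546875, -258.9847412109375), (13.464598655700684, 19.776098251342773), 85.88513946533203)]
end [ 0.5001 -0.2577  0.2792] [ 1.17  0.22 -0.47] 36.23
```

View pics/fin.png

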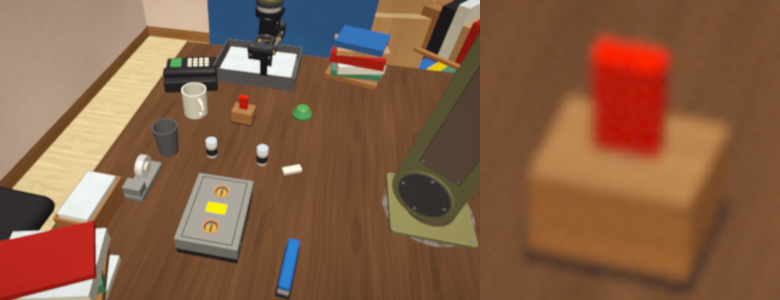

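Run:
```python
from h import *
for n in("side","top"):
    a=cv2.imread(f"pics/{n}0.png").astype(int); b=manip.grab_frame(n)
    x0,y0,x1,y1=(300,115,350,170) if n=="side" else (370,170,430,220)
    for i in(a.astype(np.uint8),b):
        s=i[y0:y1,x0:x1].astype(float); w=np.clip(s[:,:,2]-1.8*s[:,:,1]-20,0,None); w[w<40]=0
        yy,xx=np.nonzero(w); print(n,(w*np.arange(w.shape[1])).sum()/w.sum(),(w.sum(1)*np.arange(w.shape[0])).sum()/w.sum(),(yy.min(),yy.max(),xx.min(),xx.max()),w.sum())
```

```text
side 24.403578802477632 20.155454232622162 (np.int64(12), np.int64(30), np.int64(18), np.int64(31)) 23248.0
side 24.434852179865658 19.849655585504642 (np.int64(11), np.int64(30), np.int64(19), np.int64(31)) 23373.0
top 28.853546876851958 21.31398897712457 (np.int64(15), np.int64(29), np.int64(24), np.int64(32)) 13499.2
top 28.49148418491484 20.684610705596103 (np.int64(17), np.int64(27), np.int64(28), np.int64(29)) 1972.8000000000002
```

Run:
```python
from h import *
x0,y0=.567,-.2578
def st(l): print(l,manip.read_eef_pos().round(4),np.mean([manip.read_ft_force() for _ in range(5)],0).round(2),round(manip.read_t(),2))
manip.move_gripper(0,10); manip.movep((x0,y0,.20),rot(np.radians(85.9))); manip.servo_line((x0,y0,.18),max_speed=.05); manip.dwell(.2); st("a")
h=manip.servo_line((x0,y0,.166),max_speed=.012,guard=5); st(h)
manip.servo_line((x0,y0,.21),max_speed=.06); manip.movep((.50,y0,.28),rot(np.radians(85.9))); manip.dwell(.4)
i=manip.grab_frame("side"); s=i[115:170,300:350].astype(float); w=np.clip(s[:,:,2]-1.8*s[:,:,1]-20,0,None); w[w<40]=0
print((w*np.arange(50)).sum()/w.sum(),(w.sum(1)*np.arange(55)).sum()/w.sum(),w.sum()); st("end")
```

```text
a [ 0.5672 -0.2579  0.1803] [-0.32 -0.13  0.27] 38.53
True [ 0.567  -0.2578  0.1709] [-0.85  0.16  3.86] 39.31
24.452966032690213 19.84212872093322 23334.2
end [ 0.5001 -0.2577  0.2792] [-0.08 -0.36  0.02] 41.05
```

Contact came at TCP z = 0.1709, so the handle top is at 0.093: the key is home.

```bash
python3 -c "
from station import manip
print(manip.job_done())"
```

```text
the job is handed in; nothing more can be done
None
```

The open fastener is turned to about 1.52 rad (locked, measured from the wrist camera; it counts from 1.40), the key is home in its stand and released, and the job was handed in at about 41 s with no verdict returned.

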